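# Set the bench polisher to its third speed and start it

## Task

Start the grey bench polisher at speed three: with the fingertips, gently push its red speed lever along the slot from the off end, counting three clicks, and leave it resting in the third notch without ever pushing it on into the fourth; only then press its green start button right down and let it come back up. Only push, do not pinch the lever; leave the blue polisher with the yellow lever and all the loose things on and around the machines as they are.

Things in the scene. Friction and masses are not known exactly. Their poses are not given: they have to be found in the camera images.
- polisher: Case 140 mm (its x) x 180 mm (its y) x 60 mm tall, fixed; origin at the centre of its underside, -x side roughly towards the robot; a felt wheel (56 mm across) sticks out 37 mm from its +x side. Grey case, red lever. The slot runs along its y at local x = -30 mm, from y = -43 to 43 mm. Only the knob (36 mm), button (22 mm) and a loose tub (28 mm) stand above its top.
- off_mark (a point): centre of the black tick mark of the off notch on top of the grey polisher, at local (-58, -35, 60) mm, beside the slot on the robot's side; five white ticks follow it every 14 mm along the polisher's +y for speeds 1 to 5
- speed_lever (a joint): slide of the red lever along the polisher's +y, in m: 0 = off (start of every run), 0.070 = far end. A spring plunger makes a notch every 14 mm (notch 3 at 0.042). Leaving one takes 5 to 6 N, falling to nothing at the crest 7 mm on; then the lever snaps ahead into the next. Let go anywhere, it settles in the nearest notch.
- lever_knob: red knob of the speed lever, with a small white line on top, an upright block 26 mm (x, across the slot) x 14 mm (y, along the slide) x 30 mm tall; axes are the polisher's. Origin on the case top (60 mm above the bench), below its middle; the block spans 6 to 36 mm above the origin. More than 25 N on it is too much (a pinch exceeds this).
- start_button_top (a point): centre of the top of the green start button, 28 mm across, 22 mm above the case top when up, in a black collar 44 mm across and 12 mm high; press straight down
- start_button (a joint): travel of the green start button of the grey polisher, in m: 0 = up, 0.006 = fully down; springs back by itself; fully down takes 5 N
- other_polisher: Case 140 mm (its x) x 180 mm (its y) x 60 mm tall, fixed; origin at the centre of its underside, -x side roughly towards the robot; a felt wheel (56 mm across) sticks out 37 mm from its +x side. Blue case with the yellow lever, laid out like the grey one; leave alone. Either machine may stand left or right.
- other_knob: yellow knob of the blue polisher, same shape as the red one, at any point of its slot; leave alone
- other_button (a joint): travel of the green button of the blue polisher, in m: 0 = up, 0.006 = down; leave alone
- tub_on_case: small paste tub with a red lid, 40 mm across, 28 mm tall, standing loose on top of the grey polisher's case, behind its slot; origin at the centre of its underside; leave alone
- tub_green: loose paste tub with a green lid, 68 mm across, 45 mm tall, towards the far edge; origin at the centre of its underside; leave alone
- tub_white: loose paste tub with a white lid, 68 mm across, 45 mm tall, towards the far edge; origin at the centre of its underside; leave alone
- soap_bottle: loose clear bottle, 60 mm across, 170 mm tall, at the far left; origin at the centre of its underside; leave alone
- bench_hammer: loose hammer lying left of the polishers, 260 mm long along its x axis, under 50 mm high; leave alone
- screwdriver: loose screwdriver lying between the two polishers, 170 mm long along its x axis, under 40 mm high; leave alone
- v_block: loose dark steel V-block right of the polishers, 60 x 50 x 44 mm; origin at the centre of its underside; leave alone

How it is judged:
By the outcome, as a careful person would: the job done as asked, in the order asked, and still so for the second after the job is handed in, with the robot touching nothing.
It also fails if it takes over 58 s, if anything falls off the work surface, if the arm or the gripper's body presses on something with over 40 N, if the wrist force passes 120 N, or if a joint passes its speed limit or range.

## Robot

A 6-joint arm with a two-finger parallel gripper is mounted at the origin on the work surface. World frame = base frame: x ahead of the robot, y to its left, z up, the work surface at z = 0. Lengths are in mm, angles in degrees, forces in N, time in s.
With the tool pointing down it reaches from about 300 to 850 mm from the base axis. Payload 4.2 kg.
Tool frame: the origin (TCP) lies at the very end of the fingers, on their centre line; the grasp point (between the pads) lies 19 mm behind it (env.grip_depth is the distance from the TCP to the grasp point, in mm); z points along the fingers, y is the line along which they close (so a half turn about z gives the same grasp; the last joint's range is limited). The gripper opens to 91 mm and grips with 3 to 60 N. Pads are 32 mm wide; open, the fingers measure 118 mm over their backs; the gripper's body (76 mm by 178 mm) begins 60 mm behind the grasp point.
Start: joints at [68.984, 18.312, 89.639, -0, 72.044, -1.146], TCP at [195.441, 540.786, 185.876] pointing down, gripper open.
Joint ranges: [-177.97, 177.97], [-48.28, 115.42], [12.27, 149.76], [-77.06, 257.06], [2.81, 150.46], [-146.56, 146.56]. Speed limits (degrees/s): [147.25, 147.25, 180, 180, 180, 180].

## Interface

Orientations are given as [roll, pitch, yaw] about the fixed x, y, z axes, in that order (R = Rz(yaw) Ry(pitch) Rx(roll)).
In Python, from workcell import env, cams gives the robot as it stands.
- The arm moves only by the tool apply_moves, never from a script. Its argument "deltas" is a list of rows, each a list of 5 numbers: the shift along the tool's x, y, z in m, then the turn about the tool's z in rad, then the opening, from -1 (shut) to 1 (fully open), so that 0 is half open. In form: [[tx, ty, tz, roll, gripper], ...]. A call has 1 to 5 rows; each row is the pose to reach, as a shift and turn from the pose commanded when the call began, along the tool's axes at that moment; what a row does not reach only later rows make up. A row lasts 1/10 s, in which the tool goes at most 50 mm and 8.59 degrees, less where a joint would pass 70% of its speed; a pose out of reach is approached as far as the arm can. A call with a gripper value outside its range is refused whole. The fingers move at their own pace and stop on an object; "grip_force" is the grip in N (left out, the last holds). Time passes only in rows, so rows that repeat a pose let the fingers close. It gives the time, the measured TCP pose, the force, the opening and the grip force at its end, in the units of the state.
- env.state(): the state, without advancing time (a new reading comes with each control period).
- cams.grab_frame(name): name is "scene" or "top" or "wrist"; returns the picture (420x560x3 uint8, blue, green, red); there is no depth.
- cams.get_calibration(name): a dict with "mtx" (3x3 intrinsics, pixels), "k1" (the pictures are not rectified: a ray, as slopes to the right and down, at radius r is drawn at 1 + k1 r^2 times it, then the intrinsics apply), "eye" and "attitude" of the camera in the world; the wrist camera has in their place "tool_from_camera" (4x4, takes a point from camera to tool coordinates, whose origin is the TCP and whose axes are the flange's). Camera axes: x right, y down, z forward; pixel columns grow to the right and rows downward; lengths in mm; the calibration is good to about 2 mm. A picture is of the moment at which its call begins: read the wrist's pose just before it. get_calibration takes no time and is no camera call.
- env.job_done(): hands the job in; it is judged then, once.
The state is a dict: "time_s": time; "qpos": joint angles; "qvel": joint speeds; "effort": joint torques, N m; "ee_pos": TCP position; "ee_rot": TCP orientation; "force": force on the tool from outside, world axes, zero at the start; "torque": the same for the moment, N m; "gripper_width": finger opening in mm; "gripper_force": force on a finger pad.
Only numpy, scipy, OpenCV 4.12 (cv2) and the standard library are available. Lean on these libraries where they do the work, as an engineer would, in place of code of your own. Each camera call takes 0.05 s, during which the arm holds its last target. There are 200 camera calls.

## Working session

There is one attempt and no reset: what is moved stays moved. The work goes in short steps, Python scripts to look and compute and a tool call to move; the robot and the scene stay as the last step left them, time stands still between calls to the robot, and variables do not carry over. Pictures are saved under pics/ and viewed, at most 10 in all, crops included, and the job is handed in when it is done.

Besides the shell and the picture viewer there is one more tool, called after "Emit:" as a command line: name --pt "numbers of a row" for each row, then --argument value for the rest. apply_moves: Moves the arm, as the interface text tells. Its arguments: {"type":"object","properties":{"deltas":{"type":"array"},"grip_force":{"type":"number"}},"required":["deltas"]}

```bash
mkdir -p pics; ls
python3 - <<'E'
from workcell import env, cams
import cv2
s=env.state(); print(s)
for n in("scene","top"):
    cv2.imwrite(f"pics/{n}0.png",cams.grab_frame(n)); print(n,cams.get_calibration(n))
print(cams.get_calibration("wrist"))
E
```

```text
pics
{'time_s': 0.0, 'qpos': array([ 6.89825943e+01,  1.83506299e+01,  8.97069038e+01, -2.29291790e-04,
        7.20430000e+01, -1.14592749e+00]), 'qvel': array([-0.04875843,  0.06848297,  0.04570438, -0.03514177, -0.07220472,
        0.02667688]), 'effort': array([-4.43213594e-04, -4.12456870e+01, -2.31971008e+01,  7.28218001e-02,
        4.58362768e-02, -1.51452000e-04]), 'ee_pos': array([195.25019863, 540.2433603 , 185.02708503]), 'ee_rot': array([-1.79899482e+02, -1.79260429e-03,  1.60128591e+02]), 'force': array([-0.14416899, -0.42867192,  0.39310863]), 'torque': array([-0.01560275,  0.02759561,  0.00630614]), 'gripper_force': 0.0, 'gripper_width': 91.03944677997607}
scene {'mtx': array([[390.30938282,   0.        , 280.3142218 ],
       [  0.        , 390.30938282, 213.67049577],
       [  0.        ,   0.        ,   1.        ]]), 'k1': -0.03177712948274889, 'eye': array([1074.62920014,  353.69386602,  776.01569407]), 'attitude': array([-139.69198907,   -0.58922218,  126.86152909])}
top {'mtx': array([[409.78658338,   0.        , 278.05771698],
       [  0.        , 409.78658338, 213.57739525],
       [  0.        ,   0.        ,   1.        ]]), 'k1': -0.10180246799455907, 'eye': array([ 382.53467875,   20.09788754, 1202.43561671]), 'attitude': array([-167.91567882,   -0.2161999 ,  -87.28229063])}
{'mtx': array([[341.48148014,   0.        , 281.74163621],
       [  0.        , 341.48148014, 209.70840009],
       [  0.        ,   0.        ,   1.        ]]), 'k1': -0.03688512066261125, 'tool_from_camera': array([[-5.53226374e-04, -9.55260090e-01, -2.95766553e-01,
         8.37503863e+01],
       [ 9.99999640e-01, -7.18815611e-04,  4.51131778e-04,
        -5.61083600e-01],
       [-6.43549798e-04, -2.95766197e-01,  9.55260144e-01,
        -1.98455109e+02],
       [ 0.00000000e+00,  0.00000000e+00,  0.00000000e+00,
         1.00000000e+00]])}
```

View pics/top0.png

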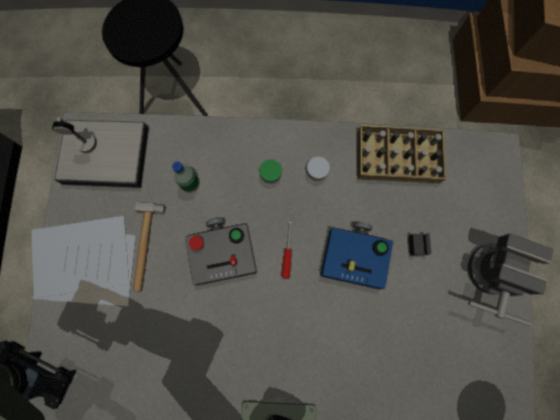

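View pics/scene0.png

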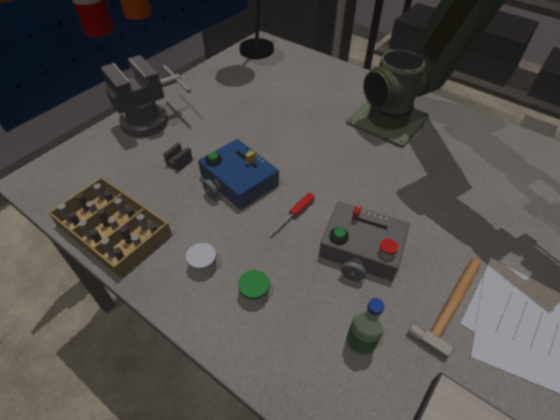

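The top view shows the grey polisher at about (222,253), its red knob at (234,260), green button at (236,236) and red tub at (197,242). In the scene view the knob is at (357,212), the button at (340,234) and the tub at (389,247).

```bash
cat > h.py <<'E'
import numpy as np, cv2
from scipy.spatial.transform import Rotation as Ro
from workcell import env, cams
def pose(name, st=None):
    c=cams.get_calibration(name)
    if name=="wrist":
        R=Ro.from_euler('xyz',st['ee_rot'],degrees=True).as_matrix(); T=c['tool_from_camera']
        return c, R@T[:3,:3], R@T[:3,3]+st['ee_pos']
    return c, Ro.from_euler('xyz',c['attitude'],degrees=True).as_matrix(), c['eye']
def ray(name,uv,st=None):
    c,R,e=pose(name,st); K=c['mtx']
    d=np.array([(uv[0]-K[0,2])/K[0,0],(uv[1]-K[1,2])/K[1,1]]); s=d.copy()
    for _ in range(10): s=d/(1+c['k1']*(s@s))
    return e, R@np.r_[s,1]
def onz(name,uv,z,st=None):
    e,d=ray(name,uv,st); return e+d*(z-e[2])/d[2]
def proj(name,p,st=None):
    c,R,e=pose(name,st); q=R.T@(np.asarray(p,float)-e); s=q[:2]/q[2]; s=s*(1+c['k1']*(s@s))
    return c['mtx'][:2,:2]@s+c['mtx'][:2,2]
def two(a,ua,b,ub):
    e,d=ray(a,ua);f,g=ray(b,ub)
    t=np.linalg.lstsq(np.c_[d,-g],f-e,rcond=None)[0]; p,q=e+d*t[0],f+g*t[1]
    return (p+q)/2,np.linalg.norm(p-q)
def blobs(im,lo,hi,amin=15):
    h=cv2.cvtColor(im,cv2.COLOR_BGR2HSV); m=cv2.inRange(h,lo,hi)
    if lo[0]==0 and hi[0]<15: m|=cv2.inRange(h,(170,lo[1],lo[2]),(180,255,255))
    n,_,s,c=cv2.connectedComponentsWithStats(m)
    return [(c[i].round(1),s[i]) for i in range(1,n) if s[i,4]>=amin]
RED=((0,150,60),(10,255,255)); GRN=((45,100,40),(80,255,255))
E
python3 - <<'E'
from h import *
for n in("top","scene"):
    im=cv2.imread(f"pics/{n}0.png")
    for nm,c in(("red",RED),("grn",GRN)):
        for b in blobs(im,*c): print(n,nm,b[0],b[1])
for nm,a,b in(("knob",(234,260),(357,212)),("btn",(236,236),(340,234)),("tub",(197,242),(389,247))): print(nm,two("top",a,"scene",b))
print([onz("top",u,z).round() for u,z in (((234,260),96),((236,236),82),((197,242),88),((246,225),60),((256,270),60),((195,283),60),((187,236),60))])
E
```

```text
top red [195.7 242.5] [189 236  14  14 155]
top red [286.4 263.5] [282 249   9  29 208]
top red [232.8 259.9] [230 256   6   9  33]
top grn [270.2 170.4] [260 160  22  22 373]
top grn [189.1 182.4] [181 174  14  13  23]
top grn [235.5 234.5] [230 229  12  12  97]
top grn [381.5 246.9] [376 242  12  11 100]
scene red [302.2 203.6] [291 193  23  22 202]
scene red [356.5 210.5] [354 207   6   8  36]
scene red [388.7 245.8] [380 239  18  15 205]
scene grn [212.6 155.7] [208 152  10   8  61]
scene grn [339.4 232.2] [334 228  12  10  94]
scene grn [253.3 283.8] [239 270  30  28 666]
knob (array([485.96889683, 143.83369159,  80.89072815]), np.float64(4.856742833997768))
btn (array([555.28299825, 142.94810091,  66.9030895 ]), np.float64(1.9003948314332486))
tub (array([530.76259695, 250.0737101 ,  79.67315662]), np.float64(4.7390786305608685))
[array([486., 140.,  96.]), array([553., 140.,  82.]), array([530., 246.,  88.]), array([590., 117.,  60.]), array([464.,  81.,  60.]), array([420., 248.,  60.]), array([550., 282.,  60.])]
```

Emit:
apply_moves --pt "-0.41 -0.29 0.01 -0.6 -1" --pt "-0.41 -0.29 0.01 -0.6 -1" --pt "-0.41 -0.29 0.01 -0.6 -1" --pt "-0.41 -0.29 0.01 -0.6 -1" --pt "-0.41 -0.29 0.01 -0.6 -1" --grip_force 10

```text
time_s: 0.6
ee_pos: [331.7, 345.3, 180.9]
ee_rot: [180.0, -0.0, -165.3]
force: [0.9, 1.1, -0.0]
gripper_width: 54.1
gripper_force: 0.0
```

Emit:
apply_moves --pt "-0.085 -0.24 0.01 0 -1" --pt "-0.085 -0.24 0.01 0 -1" --pt "-0.085 -0.24 0.01 0 -1" --pt "-0.085 -0.24 0.01 0 -1" --pt "-0.085 -0.24 0.01 0 -1"

```text
time_s: 1.1
ee_pos: [471.5, 137.7, 171.1]
ee_rot: [180.0, -0.0, -165.5]
force: [1.0, -0.1, 0.5]
gripper_width: 13.9
gripper_force: 0.0
```

Emit:
apply_moves --pt "0 -0.005 0.005 0 -1" --pt "0 -0.01 0.005 0 -1" --pt "0 -0.01 0.005 0 -1"

```text
time_s: 1.4
ee_pos: [472.8, 130.1, 166.0]
ee_rot: [180.0, -0.1, -165.5]
force: [-1.0, -0.6, 0.1]
gripper_width: 0.2
gripper_force: 0.0
```

Run:
```python
from h import *
st=env.state(); im=cams.grab_frame("wrist"); cv2.imwrite("pics/w1.png",im)
print(st['time_s'],st['ee_pos'],st['ee_rot'],st['force'],st['gripper_width'],st['qvel'].round(1))
np.save("w1.npy",np.r_[st['ee_pos'],st['ee_rot']])
for nm,c in(("red",RED),("grn",GRN)):
    for b in blobs(im,*c,60): print(nm,b[0],b[1])
```

```text
1.4 [472.76518413 130.05629125 166.02420664] [ 1.79976016e+02 -6.99594315e-02 -1.65500103e+02] [-1.00320476 -0.62715509  0.13529802] 0.1754217586080383 [ 1.6 -0.5 -0.3  0.3  0.   0.4]
red [153.  172.3] [ 136  133   36   81 1796]
red [293.1 222. ] [286 207  16  32 381]
red [394.2 288.8] [375 275  37  28 799]
```

View pics/w1.png

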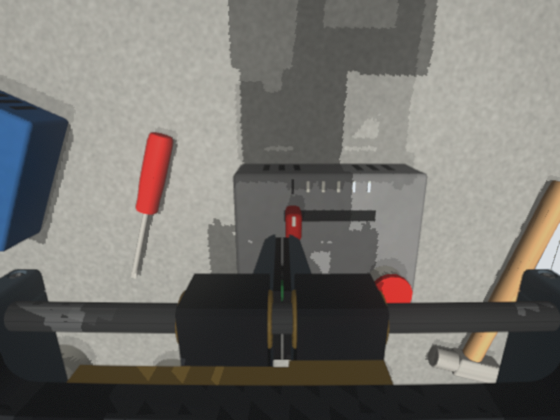

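The wrist view, with image up towards the robot, shows the off tick at about (292,187), white ticks to (369,187), the knob line near (293,222), the slot ending at (375,216) and the case corners at about (234,175) and (427,175).

Run:
```python
from h import *
a=np.load("w1.npy"); st=dict(ee_pos=a[:3],ee_rot=a[3:]); im=cv2.imread("pics/w1.png"); g=cv2.cvtColor(im,cv2.COLOR_BGR2GRAY)
roi=g[176:200,282:385].astype(int)
m=(roi>roi.mean()+35).astype('uint8'); n,_,s,c=cv2.connectedComponentsWithStats(m)
T=[c[i]+[282,176] for i in range(1,n) if s[i,4]>8]; T.sort(key=lambda p:p[0])
md=(roi<np.median(roi)-25).astype('uint8'); n,_,s,c=cv2.connectedComponentsWithStats(md)
print("dark",[(c[i]+[282,176],s[i,4]) for i in range(1,n) if s[i,4]>8])
P=np.array([onz("wrist",t,60,st) for t in T]); print(np.round(T,1),P.round(1))
print("spacing",np.linalg.norm(np.diff(P[:,:2],axis=0),axis=1))
d=np.polyfit(range(len(P)),P,1)[0]; yaw=np.degrees(np.arctan2(-d[0],d[1])); print("yaw",yaw)
R=Ro.from_euler('z',yaw,degrees=True).as_matrix()
loc=np.array([[-58,-21+14*i,60] for i in range(len(P))]); O=(P-loc@R.T).mean(0); print("origin",O)
for nm,l in(("off",(-58,-35,60)),("knobtop",(-30,-35,96)),("c1",(-70,-90,60)),("c2",(-70,90,60)),("slotend",(-30,43,60))):
    w=O+R@np.array(l); print(nm,w.round(1),proj("wrist",w,st).round(1))
# knob white line
k=im[205:240,284:304]; hsv=cv2.cvtColor(k,cv2.COLOR_BGR2HSV); w=np.argwhere((hsv[...,1]<90)&(hsv[...,2]>150)); uv=w.mean(0)[::-1]+[284,205]; print("line",uv,len(w))
p=onz("wrist",uv,96,st); print("line local",R.T@(p-O))
for uv,z,nm in(((235.5,234.5),82,"btn"),((195.7,242.5),88,"tub"),((232.8,259.9),96,"knob")):
    print(nm,"local from top",R.T@(onz("top",uv,z)-O), "scene" )
for uv,z in(((339.4,232.2),82),((388.7,245.8),88)): print("scene local",R.T@(onz("scene",uv,z)-O))
```

```text
dark [(array([292.41176471, 185.33333333]), np.int32(51))]
[[338.  190. ]
 [368.1 190.8]] [[451.5 177.3  60. ]
 [445.2 204.5  60. ]]
spacing [27.82692615]
yaw 12.934783468987641
origin [5.01743374e+02 2.17519082e+02 7.10542736e-15]
off [453.  170.4  60. ] [330.3 189.8]
knobtop [480.3 176.7  96. ] [333.9 232.4]
c1 [453.7 114.1  60. ] [270.6 175.3]
c2 [413.4 289.6  60. ] [466.3 180.8]
slotend [462.9 252.7  60. ] [410.2 220.7]
line [293.54285714 221.11428571] 35
line local [-39.13757597 -69.29467123  96.        ]
btn local from top [ 37.45949433 -85.95671248  82.        ] scene
tub local from top [33.63152479 25.19455453 88.        ] scene
knob local from top [-32.34886637 -68.8056055   96.        ] scene
scene local [ 42.76375953 -84.69529023  82.        ]
scene local [38.72116972 25.92123769 88.        ]
```

```bash
cat > fit.py <<'E'
from h import *
a=np.load("w1.npy"); st=dict(ee_pos=a[:3],ee_rot=a[3:]); im=cv2.imread("pics/w1.png"); g=cv2.cvtColor(im,cv2.COLOR_BGR2GRAY)
roi=g[179:195,284:378].astype(float); d=roi-np.median(roi,axis=1,keepdims=True)
n,_,s,c=cv2.connectedComponentsWithStats((d>18).astype('uint8'))
T=sorted([tuple(c[i]+[284,179]) for i in range(1,n) if s[i,4]>8]+[(292.4,185.3)]); print(np.round(T,1).tolist())
P=np.array([onz("wrist",t,60,st) for t in T])
print("spacing",np.linalg.norm(np.diff(P[:,:2],axis=0),axis=1).round(1))
d=np.polyfit(range(len(P)),P,1)[0]; yaw=np.degrees(np.arctan2(-d[0],d[1])); print("yaw",yaw)
R=Ro.from_euler('z',yaw,degrees=True).as_matrix()
loc=np.array([[-58,-35+14*i,60] for i in range(len(P))]); O=(P-loc@R.T).mean(0); print("origin",O)
E
cat > f2.py <<'E'
from fit import *
for nm,l in(("off",(-58,-35,60)),("knobtop",(-30,-35,96)),("c1",(-70,-90,60)),("c2",(-70,90,60)),("slotend",(-30,43,60))):
    w=O+R@np.array(l); print(nm,w.round(1),proj("wrist",w,st).round(1))
print("line local",R.T@(onz("wrist",(293.5,221.1),96,st)-O))
for uv,z,nm in(((235.5,234.5),82,"btn"),((195.7,242.5),88,"tub"),((232.8,259.9),96,"knob")): print(nm,"local from top",R.T@(onz("top",uv,z)-O))
for uv,z in(((339.4,232.2),82),((388.7,245.8),88)): print("scene local",R.T@(onz("scene",uv,z)-O))
E
python3 f2.py
```

```text
[[292.4, 185.3], [307.6, 187.0], [322.8, 186.5], [338.1, 186.8], [364.5, 186.5]]
spacing [14.  13.9 14.  24.3]
yaw 13.737224483813502
origin [ 5.05868973e+02  1.85481861e+02 -4.26325641e-15]
off [457.8 137.7  60. ] [294.5 186. ]
knobtop [485.  144.4  96. ] [295.3 228.5]
c1 [459.2  81.4  60. ] [234.  172.3]
c2 [416.5 256.3  60. ] [431.8 175. ]
slotend [466.5 220.1  60. ] [376.6 216.1]
line local [-36.51604537 -36.67519962  96.        ]
btn local from top [ 39.85228614 -54.37239316  82.        ]
tub local from top [37.58134104 56.82158292 88.        ]
knob local from top [-29.70903085 -36.24531749  96.        ]
scene local [ 45.17369708 -53.18537969  82.        ]
scene local [42.68066387 57.47691546 88.        ]
```

```bash
sed -i 's/^P=np/T=T[:4]; P=np/' fit.py
cat >> f2.py <<'E'
print("TCP local",R.T@(st['ee_pos']-O), "tool yaw should be",yaw-180)
E
python3 f2.py
```

```text
[[292.4, 185.3], [307.6, 187.0], [322.8, 186.5], [338.1, 186.8], [364.5, 186.5]]
spacing [14.  13.9 14. ]
yaw 12.958125857266245
origin [ 5.06814077e+02  1.82794629e+02 -1.42108547e-14]
off [458.1 135.7  60. ] [292.3 185.8]
knobtop [485.4 142.   96. ] [292.4 228.2]
c1 [458.8  79.4  60. ] [231.9 171.3]
c2 [418.4 254.8  60. ] [429.5 176.6]
slotend [467.9 218.   60. ] [373.9 217. ]
line local [-36.3324357  -34.33760443  96.        ]
btn local from top [ 40.26947174 -50.99474981  82.        ]
tub local from top [36.48678571 60.15806749 88.        ]
knob local from top [-29.53189578 -33.81520422  96.        ]
scene local [ 45.57425041 -49.73548864  82.        ]
scene local [41.57672628 60.88267707 88.        ]
TCP local [-45.00779678 -43.76022828 166.02420664] tool yaw should be -167.04187414273375
```

Emit:
apply_moves --pt "-0.015 -0.023 0 0 -1" --pt "-0.015 -0.023 0.04 0 -1" --pt "-0.015 -0.023 0.075 0 -1" --pt "-0.015 -0.023 0.094 0 -1" --pt "-0.015 -0.023 0.094 0 -1"

```text
time_s: 1.95
ee_pos: [490.9, 112.5, 70.1]
ee_rot: [180.0, -0.3, -165.4]
force: [0.1, 0.5, 0.4]
gripper_width: 0.1
gripper_force: 0.0
```

Emit:
apply_moves --pt "0 0 0 0 -1" --pt "0 0 0 0 -1"

```text
time_s: 2.15
ee_pos: [494.8, 112.4, 73.9]
ee_rot: [-180.0, 0.2, -165.4]
force: [-0.5, -0.6, 0.7]
gripper_width: 0.4
gripper_force: 0.0
```

Run:
```python
from h import *
st=env.state(); im=cams.grab_frame("wrist"); sc=cams.grab_frame("scene")
print(st['time_s'],st['ee_pos'],st['ee_rot'],st['force'])
cv2.imwrite("pics/w2.png",np.hstack([im[150:420,180:420],cv2.resize(sc[150:280,300:430],(270,270),interpolation=2)]))
```

```text
2.15 [494.8019874  112.41104072  73.94748562] [-179.99815169    0.18662413 -165.42012893] [-0.46447812 -0.61835018  0.69523853]
```

View pics/w2.png

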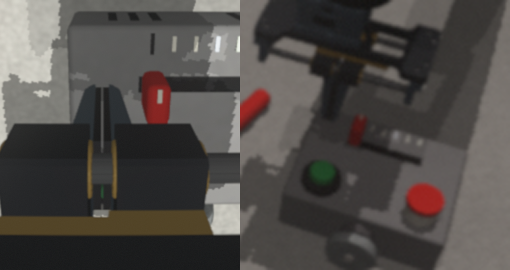

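The crop shows the closed fingertips left of the red knob with a gap of about 20 px (finger edge near col 122, knob face near col 143). Nothing is touching yet.

Emit:
apply_moves --pt "0 0.002 0 0 -1" --pt "0 0.004 0 0 -1" --pt "0 0.006 0 0 -1" --pt "0 0.007 0 0 -1" --pt "0 0.008 0 0 -1"

```text
time_s: 2.75
ee_pos: [491.7, 119.3, 72.3]
ee_rot: [180.0, -0.0, -165.5]
force: [-0.5, -1.4, 0.1]
gripper_width: 0.4
gripper_force: 0.0
```

```bash
cat > k.py <<'E'
from h import *
st=env.state(); im=cams.grab_frame("wrist")
yaw=14.4; R=Ro.from_euler('z',yaw,degrees=True).as_matrix(); O=np.array([457.5,136.3,0])-R@np.array([-58,-35,0])
bs=[b for b in blobs(im,*RED,150) if 270<b[0][0]<480 and b[0][1]<265 and b[1][3]>1.0*b[1][2]]
h=cv2.cvtColor(im,cv2.COLOR_BGR2HSV)
print("t",st['time_s'],"TCP local",(R.T@(st['ee_pos']-O)).round(1),"F local",(R.T@st['force']).round(1))
for b in bs:
    x,y,w,hh,_=b[1]; sub=h[y:y+hh,x:x+w]; m=np.argwhere((sub[...,1]<100)&(sub[...,2]>130))
    m=m[(m[:,1]>2)&(m[:,1]<w-3)] if len(m) else m
    uv=np.array([x+w/2,y+hh/2]) if len(m)<5 else m.mean(0)[::-1]+[x,y]
    p=R.T@(onz("wrist",uv,96,st)-O); print("blob",b[0],b[1],"line",uv.round(1),len(m),"local",p.round(1),"slide",round(p[1]+35,1))
E
python3 k.py
```

```text
t 2.75 TCP local [-29.1 -60.   72.3] F local [-0.8 -1.3  0.1]
blob [323.3 249.4] [ 311  225   27   49 1059] line [326.6 249.5] 78 local [-35.9 -35.7  96. ] slide -0.7
```

Emit:
apply_moves --pt "0 0.001 0 0 -1" --pt "0 0.002 0 0 -1" --pt "0 0.003 0 0 -1" --pt "0 0.004 0 0 -1" --pt "0 0.005 0 0 -1"

```text
time_s: 3.3
ee_pos: [490.5, 124.1, 72.4]
ee_rot: [180.0, 0.0, -165.5]
force: [-0.2, -0.1, 0.6]
gripper_width: 0.9
gripper_force: 0.0
```

```bash
python3 k.py
```

```text
t 3.3 TCP local [-29.1 -55.   72.4] F local [-0.3 -0.1  0.6]
blob [315.8 248.2] [303 225  27  49 967] line [317.7 249.6] 76 local [-35.8 -35.7  96. ] slide -0.7
```

Emit:
apply_moves --pt "0 0.001 0 0 -1" --pt "0 0.002 0 0 -1" --pt "0 0.003 0 0 -1" --pt "0 0.004 0 0 -1" --pt "0 0.004 0 0 -1"

```text
time_s: 3.85
ee_pos: [489.4, 128.0, 72.4]
ee_rot: [180.0, 0.0, -165.5]
force: [-0.1, 0.0, -0.3]
gripper_width: 0.9
gripper_force: 0.0
```

```bash
python3 k.py
```

```text
t 3.85 TCP local [-29.1 -51.   72.4] F local [-0.1  0.1 -0.3]
blob [311.1 245.6] [297 225  25  49 726] line [310.2 249.1] 74 local [-36.2 -35.8  96. ] slide -0.8
```

Emit:
apply_moves --pt "0 0.001 0 0 -1" --pt "0 0.002 0 0 -1" --pt "0 0.003 0 0 -1" --pt "0 0.003 0 0 -1"

```text
time_s: 4.3
ee_pos: [488.7, 130.9, 72.4]
ee_rot: [180.0, -0.0, -165.5]
force: [-0.2, -0.5, 0.5]
gripper_width: 0.4
gripper_force: 0.0
```

```bash
python3 k.py
```

```text
t 4.3 TCP local [-29.2 -48.   72.4] F local [-0.3 -0.4  0.5]
blob [307.2 242.6] [292 225  25  49 542] line [305.4 248.3] 54 local [-36.7 -35.5  96. ] slide -0.5
```

Emit:
apply_moves --pt "0 0.001 0 0 -1" --pt "0 0.002 0 0 -1" --pt "0 0.003 0 0 -1" --pt "0 0.003 0 0 -1"

```text
time_s: 4.75
ee_pos: [487.9, 133.8, 72.4]
ee_rot: [180.0, 0.0, -165.5]
force: [-0.2, -0.6, 0.1]
gripper_width: 0.8
gripper_force: 0.0
```

```bash
python3 k.py
```

```text
t 4.75 TCP local [-29.1 -45.   72.4] F local [-0.3 -0.5  0.1]
blob [302.1 238.3] [287 225  25  42 412] line [299.5 246. ] 0 local [-38.  -35.8  96. ] slide -0.8
```

Run:
```python
from h import *
im=cams.grab_frame("wrist"); sc=cams.grab_frame("scene")
a=cv2.resize(im[160:300,220:360],(420,420),interpolation=2); b=cv2.resize(sc[170:270,310:400],(378,420),interpolation=2)
cv2.imwrite("pics/w3.png",np.hstack([a,b]))
```

```text
(no output)
```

View pics/w3.png

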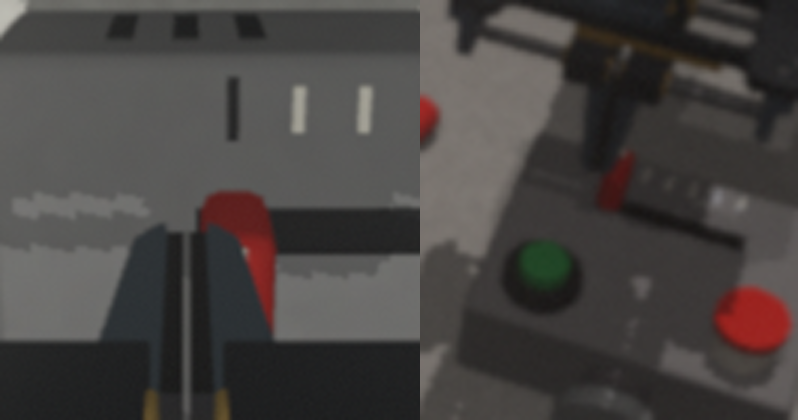

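The wrist crop shows the finger (cols 135–240) drawn over the left half of the knob (cols 203–273). The knob is still level with the off tick at col 233 and there is no force, so the heights and depths need checking before I go on.

Run:
```python
from h import *
st=env.state()
Rt=Ro.from_euler('xyz',st['ee_rot'],degrees=True).as_matrix()
for o in((0,0,0),(16,0,0),(-16,0,0),(16,13.5,0),(16,13.5,-19),(0,13.5,0)): print(o,proj("wrist",st['ee_pos']+Rt@np.array(o),st).round(1), proj("scene",st['ee_pos']+Rt@np.array(o)).round(1))
R=Ro.from_euler('z',14.4,degrees=True).as_matrix(); O=np.array([457.5,136.3,0])-R@np.array([-58,-35,0])
for l in((-43,-42,66),(-43,-42,96),(-17,-42,96),(-43,-28,66),(-43,-28,96),(-17,-28,96),(-30,-35,96),(-30,-43,60),(-58,-35,60)): print(l,proj("wrist",O+R@np.array(l),st).round(1),proj("scene",O+R@np.array(l)).round(1))
```

```text
(0, 0, 0) [282.8 244.1] [351.3 212.7]
(16, 0, 0) [282.8 220. ] [353.1 208.1]
(-16, 0, 0) [282.8 267.1] [349.4 217.5]
(16, 13.5, 0) [304.8 220. ] [358.5 209.7]
(16, 13.5, -19) [306.9 231. ] [359.8 204.4]
(0, 13.5, 0) [304.2 244.1] [356.8 214.4]
(-43, -42, 66) [287.7 219.9] [353.7 210.8]
(-43, -42, 96) [288.6 237.6] [355.6 202.5]
(-17, -42, 96) [288.2 279.8] [352.6 210.2]
(-43, -28, 66) [309.7 220. ] [359.3 212.5]
(-43, -28, 96) [314.  237.7] [361.4 204.2]
(-17, -28, 96) [312.6 279.8] [358.5 212. ]
(-30, -35, 96) [300.9 259.2] [357.1 207.2]
(-30, -43, 60) [285.9 235.6] [351.4 216.1]
(-58, -35, 60) [298.6 194.6] [357.7 209. ]
```

Emit:
apply_moves --pt "0 0.001 0 0 -1" --pt "0 0.002 0 0 -1" --pt "0 0.002 0 0 -1"

```text
time_s: 5.2
ee_pos: [487.4, 135.8, 72.4]
ee_rot: [180.0, 0.0, -165.5]
force: [-0.3, 0.1, 0.5]
gripper_width: 0.8
gripper_force: 0.0
```

Emit:
apply_moves --pt "0 0.001 0 0 -1" --pt "0 0.002 0 0 -1" --pt "0 0.002 0 0 -1"

```text
time_s: 5.5
ee_pos: [487.0, 137.7, 72.4]
ee_rot: [180.0, 0.0, -165.5]
force: [-0.4, 0.1, -0.4]
gripper_width: 0.4
gripper_force: 0.0
```

```bash
python3 k.py
```

```text
t 5.5 TCP local [-29.1 -41.   72.4] F local [-0.3  0.2 -0.4]
```

Run:
```python
from h import *
im=cams.grab_frame("wrist"); sc=cams.grab_frame("scene")
print([b for b in blobs(sc,(0,120,40),(10,255,255),8) if 330<b[0][0]<375]); print([b for b in blobs(im,(0,120,40),(10,255,255),20) if 270<b[0][0]<340])
s0=cv2.imread("pics/scene0.png"); print([b for b in blobs(s0,(0,120,40),(10,255,255),8) if 330<b[0][0]<375])
a=cv2.resize(im[160:300,220:360],(420,420),interpolation=2); b=cv2.resize(sc[180:240,330:384],(378,420),interpolation=2)
cv2.imwrite("pics/w4.png",np.hstack([a,b]))
```

```text
[(array([356.2, 213.8]), array([353, 207,   8,  13,  54], dtype=int32))]
[(array([290.2, 238.6]), array([281, 224,  24,  51, 411], dtype=int32))]
[(array([356.2, 211.9]), array([353, 206,   8,  14,  62], dtype=int32))]
```

View pics/w4.png

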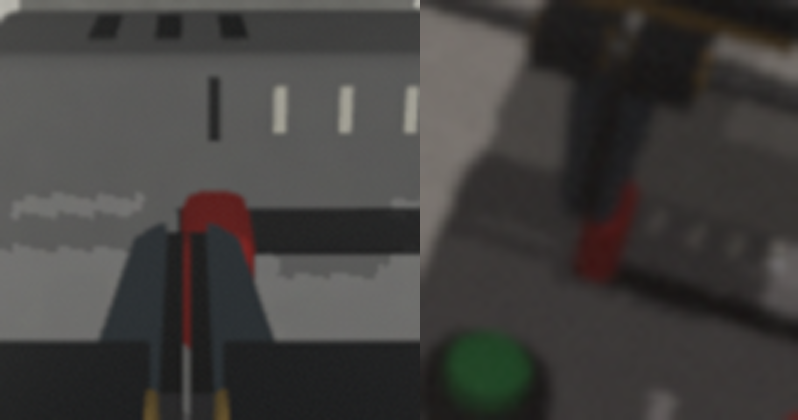

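The scene crop shows the fingertip end at about (590,215) drawn over the upper part of the knob. The wrist crop shows red through the gap between the fingers, so the tips seem to be passing above the knob. The real tip height needs checking.

Run:
```python
from h import *
print(env.grip_depth,[a for a in dir(env) if a[0]!='_']); st=env.state(); print(st['ee_pos'],st['gripper_width'])
# tip end centre: wrist pixel row 237 -> possible (tool x,z) pairs
c=cams.get_calibration("wrist"); Rt=Ro.from_euler('xyz',st['ee_rot'],degrees=True).as_matrix()
e,d=ray("wrist",(282,235),st)
for z in(72,80,90,96,100):
    p=e+d*(z-e[2])/d[2]; print(z,(Rt.T@(p-st['ee_pos'])).round(1),proj("scene",p).round(1))
```

```text
18.8 ['Unreachable', 'grip_depth', 'job_done', 'state']
[486.96728291 137.57850798  72.35624966] 0.3974776697786961
72 [ 6.  -0.5  0.4] [353.3 211.5]
80 [ 9.1 -0.5 -7.6] [354.2 208.4]
90 [ 13.1  -0.5 -17.6] [355.3 204.4]
96 [ 15.4  -0.5 -23.6] [356.  202.1]
100 [ 17.   -0.5 -27.6] [356.4 200.5]
```

Emit:
apply_moves --pt "0 -0.005 0 0 -1" --pt "0 -0.012 0 0 -1" --pt "0 -0.02 0 0 -1" --pt "0 -0.026 0 0 -1" --pt "0 -0.026 0 0 -1"

```text
time_s: 6.15
ee_pos: [493.7, 111.4, 72.4]
ee_rot: [-180.0, 0.0, -165.6]
force: [0.1, -0.8, 0.0]
gripper_width: 0.4
gripper_force: 0.0
```

Emit:
apply_moves --pt "0 0 0.002 0 -1" --pt "0 0 0.004 0 -1" --pt "0 0 0.006 0 -1" --pt "0 0 0.007 0 -1" --pt "0 0 0.007 0 -1"

```text
time_s: 6.65
ee_pos: [493.3, 112.5, 65.1]
ee_rot: [180.0, -0.0, -165.5]
force: [-0.2, 0.0, -0.9]
gripper_width: 0.6
gripper_force: 0.0
```

Emit:
apply_moves --pt "0 0 0.001 0 -1" --pt "0 0 0.002 0 -1" --pt "0 0 0.003 0 -1" --pt "0 0 0.003 0 -1"

```text
time_s: 7.05
ee_pos: [493.4, 112.4, 62.2]
ee_rot: [180.0, -0.0, -165.5]
force: [0.1, 0.8, -0.8]
gripper_width: 0.3
gripper_force: 0.0
```

Run:
```python
from h import *
im=cams.grab_frame("wrist"); sc=cams.grab_frame("scene"); st=env.state(); print(st['ee_pos'],st['force'])
a=cv2.resize(im[160:300,220:360],(420,420),interpolation=2); b=cv2.resize(sc[180:240,330:384],(378,420),interpolation=2)
cv2.imwrite("pics/w5.png",np.hstack([a,b]))
```

```text
[493.4804647  112.40296993  62.3581882 ] [-0.21281873 -0.51277362 -0.41400526]
```

View pics/w5.png

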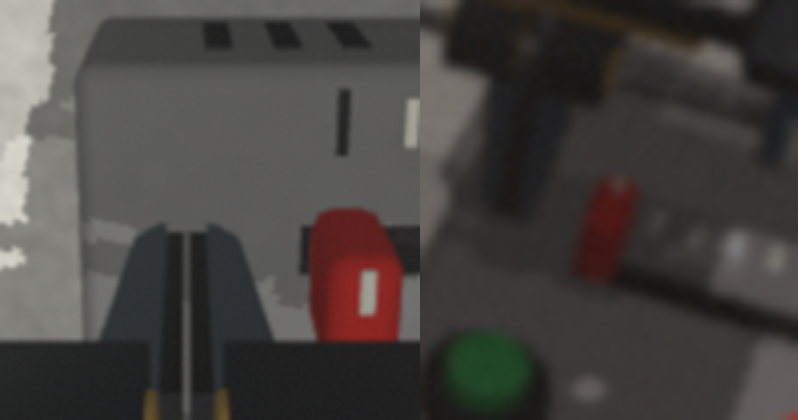

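The tip end in the scene crop is at about (505,210), which is roughly 20 mm above the case top judged by the knob's height. The closed fingertips therefore end higher than the nominal TCP. I'll descend further, watching the force.

Emit:
apply_moves --pt "0 0 0.001 0 -1" --pt "0 0 0.002 0 -1" --pt "0 0 0.003 0 -1" --pt "0 0 0.004 0 -1" --pt "0 0 0.004 0 -1"

```text
time_s: 7.65
ee_pos: [493.4, 112.4, 58.2]
ee_rot: [180.0, -0.0, -165.5]
force: [-0.4, -0.3, -0.4]
gripper_width: 0.6
gripper_force: 0.0
```

Emit:
apply_moves --pt "0 0 0.001 0 -1" --pt "0 0 0.002 0 -1" --pt "0 0 0.003 0 -1" --pt "0 0 0.004 0 -1" --pt "0 0 0.004 0 -1"

```text
time_s: 8.15
ee_pos: [493.4, 112.4, 54.2]
ee_rot: [180.0, -0.0, -165.5]
force: [-0.1, -0.7, 0.3]
gripper_width: 0.3
gripper_force: 0.0
```

Emit:
apply_moves --pt "0 0 0.001 0 -1" --pt "0 0 0.002 0 -1" --pt "0 0 0.003 0 -1" --pt "0 0 0.003 0 -1"

```text
time_s: 8.55
ee_pos: [493.4, 112.4, 51.2]
ee_rot: [180.0, -0.0, -165.5]
force: [0.2, 0.3, -0.0]
gripper_width: 0.9
gripper_force: 0.0
```

Emit:
apply_moves --pt "0 0.002 0 0 -1" --pt "0 0.004 0 0 -1" --pt "0 0.006 0 0 -1" --pt "0 0.007 0 0 -1" --pt "0 0.008 0 0 -1"

```text
time_s: 9.05
ee_pos: [491.5, 120.3, 51.4]
ee_rot: [180.0, 0.0, -165.5]
force: [-0.6, 0.5, 0.5]
gripper_width: 0.5
gripper_force: 0.0
```

```bash
python3 k.py
```

```text
t 9.05 TCP local [-29.1 -58.9  51.4] F local [-0.4  0.6  0.5]
blob [325.1 255. ] [312 237  30  37 878] line [329.5 265.6] 83 local [-36.4 -35.8  96. ] slide -0.8
```

Emit:
apply_moves --pt "0 0.001 0 0 -1" --pt "0 0.002 0 0 -1" --pt "0 0.003 0 0 -1" --pt "0 0.004 0 0 -1" --pt "0 0.004 0 0 -1"

```text
time_s: 9.6
ee_pos: [490.5, 124.1, 51.4]
ee_rot: [180.0, 0.0, -165.5]
force: [0.8, -0.9, -0.5]
gripper_width: 0.5
gripper_force: 0.0
```

```bash
python3 k.py
```

```text
t 9.6 TCP local [-29.1 -55.   51.4] F local [ 0.5 -1.  -0.5]
blob [318.9 254. ] [305 237  29  37 788] line [321.6 265.8] 80 local [-36.4 -35.8  96. ] slide -0.8
```

Emit:
apply_moves --pt "0 0.001 0 0 -1" --pt "0 0.002 0 0 -1" --pt "0 0.003 0 0 -1" --pt "0 0.003 0 0 -1"

```text
time_s: 10.05
ee_pos: [489.8, 126.8, 51.4]
ee_rot: [-180.0, 0.0, -165.5]
force: [0.4, -0.3, -0.7]
gripper_width: 0.8
gripper_force: 0.5
```

```bash
python3 k.py
```

```text
t 10.05 TCP local [-29.1 -52.2  51.4] F local [ 0.4 -0.4 -0.7]
blob [316.  252.9] [302 237  27  37 656] line [316.6 265.7] 81 local [-36.4 -35.6  96. ] slide -0.6
```

Emit:
apply_moves --pt "0 0.001 0 0 -1" --pt "0 0.002 0 0 -1" --pt "0 0.003 0 0 -1" --pt "0 0.003 0 0 -1"

```text
time_s: 10.5
ee_pos: [489.2, 129.1, 51.4]
ee_rot: [-179.9, 0.0, -165.5]
force: [0.5, -3.7, -0.2]
gripper_width: 0.7
gripper_force: 1.9
```

```bash
python3 k.py
```

```text
t 10.5 TCP local [-29.1 -49.9  51.4] F local [-0.4 -3.7 -0.2]
blob [315.9 252.8] [302 237  27  37 647] line [316.3 265.3] 79 local [-36.7 -33.3  96. ] slide 1.7
```

Emit:
apply_moves --pt "0 0.001 0 0 -1" --pt "0 0.002 0 0 -1" --pt "0 0.003 0 0 -1" --pt "0 0.003 0 0 -1"

```text
time_s: 10.95
ee_pos: [488.0, 133.6, 51.4]
ee_rot: [179.9, 0.0, -165.5]
force: [-0.6, -0.9, -0.0]
gripper_width: 0.5
gripper_force: 0.0
```

```bash
python3 k.py
```

```text
t 10.95 TCP local [-29.1 -45.2  51.4] F local [-0.8 -0.7 -0. ]
blob [316.  252.9] [302 237  27  37 661] line [316.5 265.6] 83 local [-36.5 -28.7  96. ] slide 6.3
```

Emit:
apply_moves --pt "0 0.001 0 0 -1" --pt "0 0.002 0 0 -1" --pt "0 0.003 0 0 -1" --pt "0 0.003 0 0 -1"

```text
time_s: 11.4
ee_pos: [487.4, 136.0, 51.4]
ee_rot: [180.0, 0.0, -165.5]
force: [-0.6, 0.4, 0.1]
gripper_width: 0.6
gripper_force: 0.0
```

```bash
python3 k.py
```

```text
t 11.4 TCP local [-29.1 -42.8  51.4] F local [-0.5  0.5  0.1]
blob [321.6 254.6] [308 237  30  37 849] line [325.5 265.5] 84 local [-36.5 -21.7  96. ] slide 13.3
```

Emit:
apply_moves --pt "0 0.001 0 0 -1" --pt "0 0.002 0 0 -1" --pt "0 0.003 0 0 -1" --pt "0 0.004 0 0 -1"

```text
time_s: 11.85
ee_pos: [486.4, 139.6, 51.4]
ee_rot: [180.0, 0.0, -165.5]
force: [0.4, -0.6, 0.2]
gripper_width: 0.4
gripper_force: 0.0
```

```bash
python3 k.py
```

```text
t 11.85 TCP local [-29.2 -39.   51.4] F local [ 0.2 -0.7  0.2]
blob [316.6 253.1] [302 237  29  37 692] line [317.5 265.6] 83 local [-36.5 -21.8  96. ] slide 13.2
```

Emit:
apply_moves --pt "0 0.001 0 0 -1" --pt "0 0.002 0 0 -1" --pt "0 0.003 0 0 -1" --pt "0 0.004 0 0 -1"

```text
time_s: 12.3
ee_pos: [485.9, 141.8, 51.4]
ee_rot: [-179.8, 0.0, -165.4]
force: [2.2, -6.0, 0.7]
gripper_width: 0.3
gripper_force: 3.2
```

```bash
python3 k.py
```

```text
t 12.3 TCP local [-29.1 -36.7  51.4] F local [ 0.6 -6.4  0.7]
blob [315.7 252.6] [302 237  27  37 638] line [315.8 265.7] 78 local [-36.4 -20.3  96. ] slide 14.7
```

First click is confirmed: the knob snapped to 13.3 on the scale, which reads about 0.7 mm low. I'm now pushing out of notch 1.

Emit:
apply_moves --pt "0 0.001 0 0 -1" --pt "0 0.002 0 0 -1" --pt "0 0.003 0 0 -1" --pt "0 0.004 0 0 -1"

```text
time_s: 12.75
ee_pos: [484.4, 147.6, 51.4]
ee_rot: [180.0, 0.0, -165.5]
force: [-0.3, -1.3, -0.1]
gripper_width: 0.9
gripper_force: 0.6
```

```bash
python3 k.py
```

```text
t 12.75 TCP local [-29.2 -30.7  51.4] F local [-0.6 -1.2 -0.1]
blob [316.1 252.9] [302 237  27  37 660] line [316.5 265.5] 84 local [-36.6 -14.1  96. ] slide 20.9
```

Emit:
apply_moves --pt "0 0.001 0 0 -1" --pt "0 0.002 0 0 -1" --pt "0 0.003 0 0 -1" --pt "0 0.003 0 0 -1"

```text
time_s: 13.2
ee_pos: [483.7, 150.5, 51.4]
ee_rot: [180.0, 0.0, -165.5]
force: [-0.2, 0.5, 0.3]
gripper_width: 0.2
gripper_force: 0.0
```

```bash
python3 k.py
```

```text
t 13.2 TCP local [-29.1 -27.8  51.4] F local [-0.1  0.5  0.3]
blob [320.  254.3] [306 237  30  37 831] line [323.5 265.5] 84 local [-36.6  -7.7  96. ] slide 27.3
```

Emit:
apply_moves --pt "0 0.001 0 0 -1" --pt "0 0.002 0 0 -1" --pt "0 0.003 0 0 -1" --pt "0 0.003 0 0 -1"

```text
time_s: 13.65
ee_pos: [482.9, 153.2, 51.4]
ee_rot: [180.0, 0.0, -165.5]
force: [0.1, 0.1, 0.3]
gripper_width: 0.7
gripper_force: 0.0
```

```bash
python3 k.py
```

```text
t 13.65 TCP local [-29.2 -25.   51.4] F local [0.1 0.  0.3]
blob [316.5 253.1] [302 237  29  37 693] line [317.6 265.6] 82 local [-36.5  -7.8  96. ] slide 27.2
```

Second click confirmed at 27.3. Now the third.

Emit:
apply_moves --pt "0 0.001 0 0 -1" --pt "0 0.002 0 0 -1" --pt "0 0.003 0 0 -1" --pt "0 0.004 0 0 -1"

```text
time_s: 14.1
ee_pos: [482.4, 155.4, 51.4]
ee_rot: [-179.8, 0.0, -165.4]
force: [1.6, -7.3, -0.1]
gripper_width: 0.1
gripper_force: 3.2
```

Emit:
apply_moves --pt "0 0.001 0 0 -1" --pt "0 0.002 0 0 -1" --pt "0 0.003 0 0 -1" --pt "0 0.004 0 0 -1"

```text
time_s: 14.5
ee_pos: [480.9, 161.1, 51.3]
ee_rot: [180.0, -0.0, -165.5]
force: [-0.5, -1.3, 0.4]
gripper_width: 0.5
gripper_force: 0.6
```

```bash
python3 k.py
```

```text
t 14.5 TCP local [-29.2 -16.8  51.3] F local [-0.8 -1.2  0.4]
blob [316.  252.8] [302 237  27  37 661] line [316.5 265.5] 84 local [-36.6  -0.2  96. ] slide 34.8
```

Emit:
apply_moves --pt "0 0.001 0 0 -1" --pt "0 0.002 0 0 -1" --pt "0 0.002 0 0 -1"

```text
time_s: 14.85
ee_pos: [480.4, 163.2, 51.4]
ee_rot: [180.0, 0.0, -165.5]
force: [-0.6, -0.1, -0.2]
gripper_width: 0.6
gripper_force: 0.0
```

```bash
python3 k.py
```

```text
t 14.85 TCP local [-29.2 -14.7  51.4] F local [-0.6  0.1 -0.2]
blob [321.4 254.6] [308 237  30  37 851] line [325.4 265.4] 80 local [-36.7   6.4  96. ] slide 41.4
```

Third click confirmed: the knob settled at 41.4, or 42 after the offset. Next I back off, rise, and look at the button.

Emit:
apply_moves --pt "0 -0.008 0 0 -1" --pt "0 -0.008 0 0 -1" --pt "0 -0.008 -0.03 0 -1" --pt "0 -0.008 -0.07 0 -1" --pt "0 -0.008 -0.08 0 -1"

```text
time_s: 15.4
ee_pos: [485.0, 155.5, 135.2]
ee_rot: [180.0, 0.4, -165.5]
force: [0.1, 0.5, 0.7]
gripper_width: 0.5
gripper_force: 0.0
```

Emit:
apply_moves --pt "-0.04 -0.01 0 0 -1" --pt "-0.08 -0.02 0 0 -1" --pt "-0.12 -0.027 0 0 -1" --pt "-0.12 -0.027 0 0 -1" --pt "-0.12 -0.027 0 0 -1"

```text
time_s: 15.9
ee_pos: [604.9, 158.5, 129.9]
ee_rot: [180.0, -0.2, -165.5]
force: [-0.0, -0.7, -1.0]
gripper_width: 0.4
gripper_force: 0.0
```

Run:
```python
from h import *
st=env.state(); im=cams.grab_frame("wrist"); print(st['time_s'],st['ee_pos'].round(1),st['qvel'].round(1)); cv2.imwrite("pics/w6.png",im)
np.save("w6.npy",np.r_[st['ee_pos'],st['ee_rot']])
yaw=14.4; R=Ro.from_euler('z',yaw,degrees=True).as_matrix(); O=np.array([457.5,136.3,0])-R@np.array([-58,-35,0])
print("TCP local",R.T@(st['ee_pos']-O))
for nm,c,z in(("grn",GRN,82),("red",RED,96)):
    for b in blobs(im,*c,60): print(nm,b[0],b[1],(R.T@(onz("wrist",b[0],z,st)-O)).round(1))
```

```text
15.9 [604.9 158.5 129.9] [ 0.5 -1.8  2.2  0.1  0.2  0. ]
TCP local [ 90.25604585 -50.12414146 129.93689733]
grn [275.5 153.7] [ 257  135   38   38 1110] [ 40.2 -55.3  82. ]
grn [142.1 298.9] [123 295  41   8 240] [ 159.8 -166.5   82. ]
grn [143.8 342.3] [ 110  332   66   25 1186] [ 203.  -170.5   82. ]
grn [404.  342.1] [385 334  45  22 534] [202.5  55.5  82. ]
red [126.   35.6] [ 107    0   42   78 2255] [ -35.8 -148.3   96. ]
red [367.6  50. ] [354  26  29  45 958] [-27.1   3.2  96. ]
red [431.2 154.1] [ 404  127   55   55 2368] [38.2 51.5 96. ]
```

View pics/w6.png

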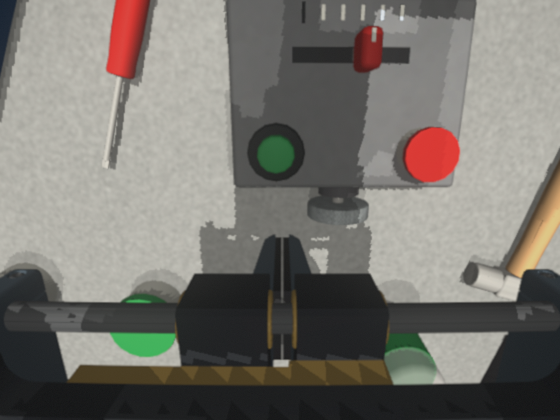

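The wrist view shows the button in its collar at (275,154), 38 px or 27 mm across as expected. The knob line at col 374 matches tick 3 at col 363 once raised to z = 96, so notch 3 holds.

Emit:
apply_moves --pt "0.025 -0.003 0 0 -1" --pt "0.05 -0.005 0 0 -1" --pt "0.05 -0.005 0.03 0 -1" --pt "0.05 -0.005 0.055 0 -1" --pt "0.05 -0.005 0.064 0 -1"

```text
time_s: 16.45
ee_pos: [554.8, 141.0, 65.6]
ee_rot: [180.0, -0.3, -165.5]
force: [0.4, -0.0, -1.1]
gripper_width: 0.5
gripper_force: 0.0
```

Emit:
apply_moves --pt "0 0 0 0 -1" --pt "0 0 0.001 0 -1" --pt "0 0 0.002 0 -1" --pt "0 0 0.003 0 -1"

```text
time_s: 16.85
ee_pos: [559.0, 141.7, 65.3]
ee_rot: [180.0, 0.1, -165.5]
force: [-1.4, -0.7, -0.6]
gripper_width: 0.5
gripper_force: 0.0
```

Emit:
apply_moves --pt "0 0 0.001 0 -1" --pt "0 0 0.002 0 -1" --pt "0 0 0.003 0 -1" --pt "0 0 0.003 0 -1"

```text
time_s: 17.25
ee_pos: [558.1, 141.5, 61.2]
ee_rot: [180.0, -0.0, -165.5]
force: [-0.6, -0.0, -0.0]
gripper_width: 0.4
gripper_force: 0.0
```

Run:
```python
from h import *
st=env.state(); print(st['time_s'],st['ee_pos'].round(1),st['force'].round(1))
R=Ro.from_euler('z',14.4,degrees=True).as_matrix(); O=np.array([457.5,136.3,0])-R@np.array([-58,-35,0]); print("TCP local",R.T@(st['ee_pos']-O))
sc=cams.grab_frame("scene"); print([b for b in blobs(sc,*GRN,10) if 320<b[0][0]<360])
cv2.imwrite("pics/s7.png",cv2.resize(sc[170:270,300:400],(500,500),interpolation=2))
```

```text
17.25 [558.1 141.5  61.2] [-0.6 -0.  -0. ]
TCP local [ 40.7664087  -54.96196494  61.1995483 ]
[(array([342.4, 235.2]), array([340, 232,   5,   6,  14], dtype=int32))]
```

View pics/s7.png

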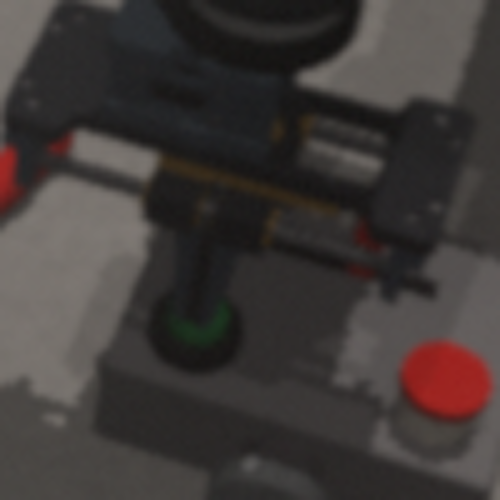

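The scene crop shows the fingertips centred over the green button at about (197,315), with the red tub at (445,380) clear of the gripper. Now pressing.

Emit:
apply_moves --pt "0 0 0.001 0 -1" --pt "0 0 0.002 0 -1" --pt "0 0 0.003 0 -1" --pt "0 0 0.004 0 -1"

```text
time_s: 17.7
ee_pos: [558.2, 141.6, 57.3]
ee_rot: [180.0, -0.0, -165.5]
force: [-0.4, 1.3, 0.0]
gripper_width: 0.1
gripper_force: 0.0
```

Emit:
apply_moves --pt "0 0 0.001 0 -1" --pt "0 0 0.002 0 -1" --pt "0 0 0.003 0 -1" --pt "0 0 0.003 0 -1"

```text
time_s: 18.1
ee_pos: [558.3, 141.5, 54.3]
ee_rot: [180.0, 0.0, -165.5]
force: [0.2, -0.0, 1.3]
gripper_width: 0.0
gripper_force: 0.0
```

Emit:
apply_moves --pt "0 0 0.001 0 -1" --pt "0 0 0.002 0 -1" --pt "0 0 0.003 0 -1" --pt "0 0 0.003 0 -1"

```text
time_s: 18.5
ee_pos: [558.3, 141.6, 51.5]
ee_rot: [180.0, 0.0, -165.5]
force: [0.0, -0.9, 3.3]
gripper_width: 0.4
gripper_force: 1.4
```

Emit:
apply_moves --pt "0 0 0.001 0 -1" --pt "0 0 0.002 0 -1" --pt "0 0 0.003 0 -1" --pt "0 0 0.003 0 -1"

```text
time_s: 18.9
ee_pos: [558.3, 141.6, 48.5]
ee_rot: [180.0, 0.0, -165.5]
force: [0.0, -0.0, 4.6]
gripper_width: 0.5
gripper_force: 2.3
```

Emit:
apply_moves --pt "0 0 0.001 0 -1" --pt "0 0 0.001 0 -1" --pt "0 0 0.001 0 -1"

```text
time_s: 19.2
ee_pos: [558.4, 141.6, 48.1]
ee_rot: [180.0, 0.0, -165.5]
force: [-1.7, -1.5, 8.2]
gripper_width: 0.3
gripper_force: 4.1
```

The force rose from 4.6 to 8.2 N over only 0.4 mm, so the button is at its stop. One more millimetre to be sure, then up.

Emit:
apply_moves --pt "0 0 0.001 0 -1" --pt "0 0 0.001 0 -1"

```text
time_s: 19.4
ee_pos: [558.4, 141.6, 48.1]
ee_rot: [180.0, 0.1, -165.5]
force: [-3.3, -1.5, 13.9]
gripper_width: 0.4
gripper_force: 6.8
```

Emit:
apply_moves --pt "0 0 -0.003 0 -1" --pt "0 0 -0.008 0 -1" --pt "0 0 -0.02 0 -1" --pt "0 0 -0.05 0 -1" --pt "0 0 -0.1 0 -1"

```text
time_s: 19.9
ee_pos: [555.8, 141.0, 144.5]
ee_rot: [180.0, -0.5, -165.5]
force: [0.1, 0.7, -0.4]
gripper_width: 0.7
gripper_force: 0.0
```

Emit:
apply_moves --pt "-0.025 0 0 0 -1" --pt "-0.05 0 0 0 -1" --pt "-0.05 0 0 0 -1" --pt "-0.05 0 0 0 -1" --pt "-0.05 0 0 0 -1"

```text
time_s: 20.4
ee_pos: [605.4, 153.8, 145.9]
ee_rot: [180.0, -0.1, -165.5]
force: [0.1, 0.7, -0.3]
gripper_width: 0.2
gripper_force: 0.0
```

Run:
```python
from h import *
st=env.state(); im=cams.grab_frame("wrist"); print(st['time_s'],st['ee_pos'].round(1),st['force'].round(1)); cv2.imwrite("pics/w8.png",im)
R=Ro.from_euler('z',14.4,degrees=True).as_matrix(); O=np.array([457.5,136.3,0])-R@np.array([-58,-35,0])
for nm,c,z in(("grn",GRN,82),("red",RED,96)):
    for b in blobs(im,*c,60): print(nm,b[0],b[1],(R.T@(onz("wrist",b[0],z,st)-O)).round(1))
```

```text
20.4 [605.4 153.8 145.9] [ 0.1  0.7 -0.3]
grn [282.  151.7] [265 134  35  36 987] [ 40.2 -55.3  82. ]
grn [152.6 295.9] [126 287  52  17 639] [ 166.1 -168.9   82. ]
grn [153.9 338.2] [128 333  48  14 492] [ 210.6 -173.    82. ]
grn [405.9 336. ] [389 334  38  10 142] [207.9  58.7  82. ]
red [139.7  36.5] [ 121    0   41   79 2188] [ -38.6 -150.5   96. ]
red [369.1  54.6] [357  33  26  41 833] [-27.1   3.3  96. ]
red [428.5 152.1] [ 403  127   52   51 2088] [38.3 51.6 96. ]
```

View pics/w8.png

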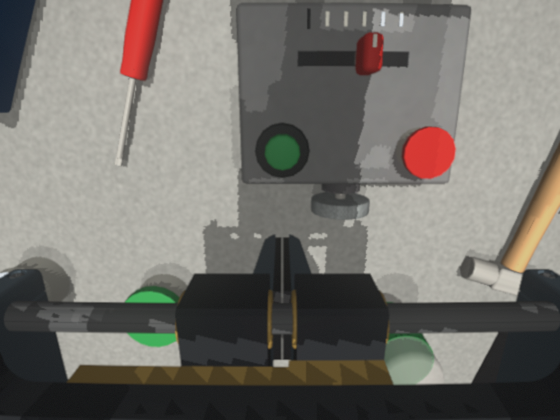

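The wrist view shows the knob still at (369,55) in notch 3, the button back up at (282,152), and the red tub where it was. The robot is clear of everything.

```bash
python3 -c "
from workcell import env
print(env.job_done())"
```

```text
the job is handed in; nothing more can be done
None
```

The job is handed in: the red lever was pushed through three clicks and rests in notch 3, and the start button was then pressed to its stop (13.9 N) and came back up; the final picture shows the red-lid tub unmoved, and I felt no contact with anything else.

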